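# Switch the walnut feeder to its other chute

## Robot

A 6-joint arm with a two-finger parallel gripper is mounted at the origin on the work surface. World frame = base frame: x ahead of the robot, y to its left, z up, the work surface at z = 0. Lengths are in mm, angles in rad, forces in N, time in s.
With the tool pointing down it reaches from about 350 to 875 mm from the base axis. Payload 4.2 kg.
Tool frame: the origin (TCP) lies between the finger pads; the fingertips stand 25 mm ahead of it and the grasp point (between the pads) lies 6 mm ahead of it; z points along the fingers, y is the line along which they close (so a half turn about z gives the same grasp; the last joint's range is limited). The gripper opens to 85 mm and grips with 20 to 120 N. Pads are 22 mm wide; open, the fingers measure 114 mm over their backs; the gripper's body (76 mm by 85 mm) begins 54 mm behind the grasp point. The pads swing forward as they close: fully open they stand 13 mm farther back than shut.
Start: joints at [-0.86, 0.385, 0.008, 0, -1.194, -0.259], TCP at [272.878, -562.261, 256.312] pointing down, gripper open.
Joint ranges: [-3.14, 3.14], [-1.21, 2.06], [-1.07, 1.41], [-3.16, 2.05], [-2.99, -0.16], [-3.1, 3.1]. Speed limits (rad/s): [2.79, 2.79, 3.14, 3.14, 3.14, 3.14].

## Interface

Orientations are given as a unit quaternion [x, y, z, w].
In Python, from bench import read_state, get_image, job_done gives the robot as it stands.
- The arm moves only by the tool play_rows, never from a script. Its argument "series" is a list of rows, each a list of 6 numbers: the shift along the world's x, y, z in mm, then the turn, a rotation vector about the world's x, y, z in units of 6 degrees (1.0 is 6 degrees). A call has 1 to 20 rows; each row shifts and turns the commanded pose from where the row before left it; what a row does not reach is not made up. A row lasts 1/12 s, in which the tool goes at most 41.7 mm and 7.16 degrees, less where a joint would pass 70% of its speed; a pose out of reach is approached as far as the arm can. A call is refused whole if a number of a shift passes 41.7 or a number of a turn 1, either way. A call with a gripper value outside its range is refused whole. "gripper" is the opening, from 0 (shut) to 1 (fully open), set as the call begins (left out, the last holds). The fingers move at their own pace and stop on an object; the grip force is fixed at half the most. Time passes only in rows, so rows that do not move let the fingers close. It gives the time, the measured TCP pose, the force, the opening and the grip force at its end, in the units of the state.
- read_state(): the state, without advancing time (a new reading comes with each control period).
- get_image(name): name is "scene" or "top" or "wrist"; returns a dict with "image" (384x512x3 uint8, red, green, blue), "fx", "fy", "cx", "cy" (pixels), "eye" and "rotation" of the camera in the world. Camera axes: x right, y down, z forward; pixel columns grow to the right and rows downward; lengths in mm; the calibration is good to about 2 mm. A picture is of the moment at which its call begins. There is no depth.
- job_done(): hands the job in; it is judged then, once.
The state is a dict: "clock": time; "joints": joint angles; "joint_vel": joint speeds; "joint_efforts": joint torques, N m; "position": TCP position; "ee_rot": TCP orientation; "contact_force": force on the tool from outside, world axes, zero at the start; "wrist_torque": the same for the moment, N m; "gripper_width": finger opening in mm; "grasp_force": force on a finger pad.
Only numpy, scipy, OpenCV 4.12 (cv2) and the standard library are available. Lean on these libraries where they do the work, as an engineer would, in place of code of your own. Each camera call takes 0.05 s, during which the arm holds its last target. There are 200 camera calls.

## Task

The walnut feeder beside the hob has a seesaw gate that now leans towards one of its two chutes. Press the gate's raised ear down with a fingertip so that it rocks over to feed the other chute, then push the steel stop's post sideways all the way out so that all three walnuts roll down that other chute into its dish. Let the walnuts roll by themselves: do not touch, pick up or carry them, and leave the dishes and the other kitchen things where they are.

Things in the scene. Friction and masses are not known exactly. Their poses are not given: they have to be found in the camera images.
- feeder: fixed bamboo walnut feeder, 200 mm deep (x), 300 wide (y), 175 high. Origin on the counter below the gate's middle; x points from the gate to the back of the lane (away from the robot), y left, z up. A single-file lane (37 mm wide, wall tops up to 175 high) slopes down from x=165 to 26 mm to the gate. Left chute at y=72 to 150 mm, right chute at y=-72 to -150
- gate (a joint): angle (rad) of the seesaw gate, a wooden trough 150 mm long in y on an axle along feeder x through its (0,0,92 mm). Falls to +0.3 or -0.3 in the first second and rests there, top-heavy: about 1 N on the raised ear tips it over. +0.3: left (+y) side up, feeds the right (-y) chute; -0.3: right side up, feeds the left chute. Front wall at x=-27 to -22 mm, 58 mm above the axle
- ear_left (a point): press point on top of the gate's left ear, a flat pad 45 (x) x 40 (y) x 6 mm sticking out of the gate towards the robot (feeder x -72 to -27 mm, y 35 to 75); the point is at (-55, 55, 22) mm from the axle middle with the gate level. About 129 mm above the counter when raised, 97 mm when down; free air above and below
- ear_right (a point): the same point on the gate's right ear, at (-55, -55, 22) mm from the axle middle with the gate level
- stop (a joint): travel (m) of the steel stop: a blade across the lane that holds the walnuts back; 0 = shut, 0.05 = fully out. It slides along the feeder's +y (to the left), about 1 N of friction, stays where it is left; the lane is free above 0.035
- stop_post (a point): middle of the top edge of the inner (facing -y) side of the stop's upright post: 24 mm wide in x, 8 thick in y, 55 tall, left of the lane. Push this inner side towards feeder +y. Shut, the point is at feeder (52, 90, 191) mm. The bar from blade to post has its top at 147 mm. Between the lane wall (outer side y=24, top about 147 mm high) and the post are 66 mm free
- walnut1: walnut 1 of 3 (brown ball, 30 mm across, 14 g), origin at its centre; starts in the lane behind the stop, lowest
- walnut2: walnut 2 of 3 (brown ball, 30 mm across, 14 g), origin at its centre; starts in the lane behind the stop
- walnut3: walnut 3 of 3 (brown ball, 30 mm across, 14 g), origin at its centre; starts in the lane behind the stop
- dish_left: loose white porcelain dish under the left (+y) chute's end, 130 (x) x 120 (y) x 48 mm, walls 5 mm; origin: centre of its underside
- dish_right: the same dish under the right (-y) chute's end
- pot_lid: steel pot lid lying flat, 140 mm across, 54 mm high at its knob; origin: centre of its underside
- shaker: empty clear plastic shaker with white flip cap, 54 mm across, 111 mm tall; origin: centre of its underside
- spoon_rest: grey silicone spoon rest, shallow tray 108 x 93 x 14 mm with a tongue along its -x out to 140 mm from the origin; origin: underside centre of the tray
- brush: bamboo scrubbing brush, 200 mm long along its x (handle to -x), 50 mm wide, 32 mm high, lying bristles down; origin on its underside
Not all that is in view belongs to the job. Leave any green or purple look-alike of the walnut1 alone.

How it is judged (in metres and radians):
On the way, in this order (a step that is already met when the one before it is completed fails the run):
1. the gate is rocked over to its other end while the stop is still shut (distance of ear_left from where it was at the start of the episode above 0.0178 m and (value of joint gate above 0.24 rad or value of joint gate below -0.24 rad) and value of joint stop below 0.012 m), for 0.2 s.
2. the stop is pushed out, with the gate still over (distance of ear_left from where it was at the start of the episode above 0.0178 m and value of joint stop above 0.038 m), for 0.1 s.
At the end, for the whole second after the job is handed in: the gate leans the other way than at the start (beyond 0.24 rad), the stop is out (over 38 mm), and all three walnuts lie at rest inside the dish of the chute the gate now feeds (all of step 2 and ((value of joint gate above 0.24 rad and x of walnut1 in the frame of dish_right between -0.066 and 0.066 m and y of walnut1 in the frame of dish_right between -0.061 and 0.061 m and z of each of walnut1, walnut2, walnut3 in the frame of dish_right below 0.05 m and x of walnut2 in the frame of dish_right between -0.066 and 0.066 m and y of walnut2 in the frame of dish_right between -0.061 and 0.061 m and x of walnut3 in the frame of dish_right between -0.066 and 0.066 m and y of walnut3 in the frame of dish_right between -0.061 and 0.061 m) or (value of joint gate below -0.24 rad and x of walnut1 in the frame of dish_left between -0.066 and 0.066 m and y of walnut1 in the frame of dish_left between -0.061 and 0.061 m and z of each of walnut1, walnut2, walnut3 in the frame of dish_left below 0.05 m and x of walnut2 in the frame of dish_left between -0.066 and 0.066 m and y of walnut2 in the frame of dish_left between -0.061 and 0.061 m and x of walnut3 in the frame of dish_left between -0.066 and 0.066 m and y of walnut3 in the frame of dish_left between -0.061 and 0.061 m)) and linear speed of each of walnut1, walnut2, walnut3 below 0.06 m/s); the robot touches nothing.
It fails at once if a walnut is touched by the robot (contact force between any of walnut1, walnut2, walnut3 and the fingers above 0.3 N or contact force between any of walnut1, walnut2, walnut3 and the arm above 0.3 N).
It fails at once if a walnut is lifted (height (world z) of any of walnut1, walnut2, walnut3 above 0.19 m).
It fails at once if a dish is lifted, tipped or shifted more than 25 mm (distance of any of dish_left, dish_right from where it was at the start of the episode above 0.025 m or angle between any of dish_left, dish_right's own z axis and vertical above 0.2 rad).
It fails at once if another kitchen thing is shifted more than 25 mm (distance of any of pot_lid, shaker, spoon_rest, brush from where it was at the start of the episode above 0.025 m).
It also fails if it takes over 38 s, if anything falls off the work surface, if the arm or the gripper's body presses on something with over 40 N, if the wrist force passes 120 N, or if a joint passes its speed limit or range.

## Working session

There is one attempt and no reset: what is moved stays moved. The work goes in short steps, Python scripts to look and compute and a tool call to move; the robot and the scene stay as the last step left them, time stands still between calls to the robot, and variables do not carry over. Pictures are saved under pics/ and viewed, at most 10 in all, crops included, and the job is handed in when it is done.

Besides the shell and the picture viewer there is one more tool, called after ">>>" as a command line: name --pt "numbers of a row" for each row, then --argument value for the rest. play_rows: Moves the arm, as the interface text tells. Its arguments: {"type":"object","properties":{"series":{"type":"array","items":{"type":"array","items":{"type":"number"}}},"gripper":{"type":"number"}},"required":["series"]}

```bash
mkdir -p pics
python3 - <<'E'
from bench import *
import cv2,pickle
s=read_state();print(s['clock'],s['position'],s['ee_rot'],s['gripper_width'])
for n in("scene","top"):
    d=get_image(n);pickle.dump(d,open(n+'.pkl','wb'));cv2.imwrite(f'pics/{n}1.png',d['image'][:,:,::-1]);print(n,d['eye'],d['fx'],d['cx'],d['cy'],d['rotation'])
E
```

```text
0.0 [ 272.65103258 -561.80493727  255.21551896] [-2.23892874e-01  9.74613152e-01  1.04550920e-03 -3.01596496e-04] 85.33236066962615
scene [ 991.82024211 -365.58674755 1127.40382145] 400.45563618614983 253.39994784591116 197.1167286541517 [ 0.91207155  0.31109222 -0.08404625 -0.25354163]
top [ 549.85206046   87.21325692 1027.76546325] 373.2536975389631 255.90698044719502 192.7735843028511 [-0.69790042  0.71493509 -0.01202621  0.04072095]
```

View pics/scene1.png

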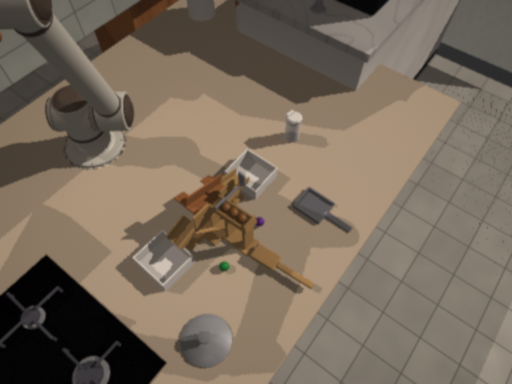

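View pics/top1.png

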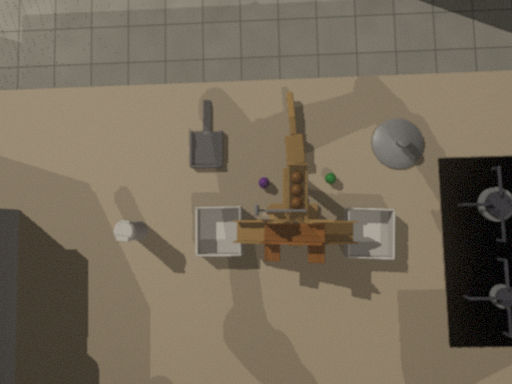

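>>> play_rows --pt "0 0 15 0 0 0" --pt "0 0 15 0 0 0" --pt "0 0 15 0 0 0" --pt "0 0 15 0 0 0" --pt "0 0 15 0 0 0" --pt "0 0 15 0 0 0" --pt "0 0 0 0 0 0" --pt "0 0 0 0 0 0" --pt "0 0 0 0 0 0" --pt "0 0 0 0 0 0" --pt "0 0 0 0 0 0" --pt "0 0 0 0 0 0" --gripper 0

```text
clock: 1.1
position: [272.8, -562.1, 345.3]
ee_rot: [-0.224, 0.975, 0.001, -0.0]
contact_force: [0.1, -0.2, 0.2]
gripper_width: -0.0
grasp_force: 0.0
```

Run:
```python
from bench import *
import cv2,pickle,numpy as np
c=[]
for n,(u,v) in(("scene",(120,140)),("top",(190,155))):
    d=get_image(n);pickle.dump(d,open(n+'.pkl','wb'))
    w,h=(200,150) if n=='scene' else (210,120)
    k=800//w
    cv2.imwrite(f'pics/{n}2.png',cv2.resize(np.ascontiguousarray(d['image'][v:v+h,u:u+w,::-1]),None,fx=k,fy=k,interpolation=cv2.INTER_CUBIC));print(n,k)
```

```text
scene 4
top 3
```

View pics/scene2.png

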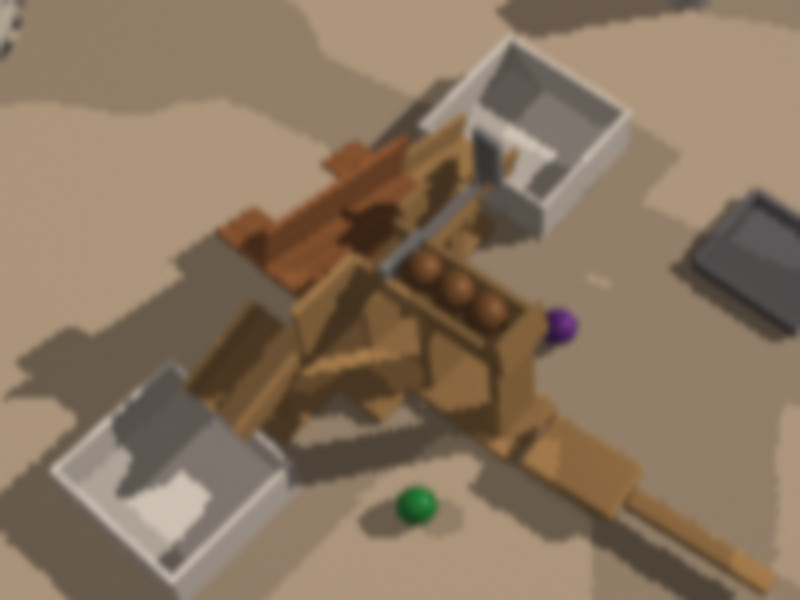

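View pics/top2.png

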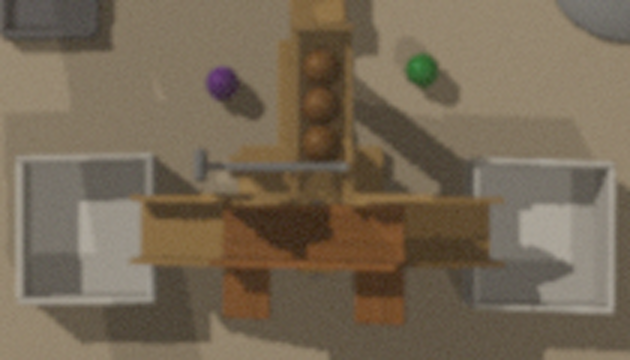

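The top view (3x crop) shows the post's inner top edge near (206,163) and the ears' front edges at (222..269,318) and (356..404,323). The scene view (4x) shows ear corners at (218,232), (258,208), (323,162), (355,140). I'll fit the feeder pose for both gate leans.

```bash
cat > h.py <<'E'
import numpy as np,pickle
from scipy.spatial.transform import Rotation as R
from scipy.optimize import least_squares
D={n:pickle.load(open(n+'.pkl','rb')) for n in('scene','top')}
def proj(n,P):
    d=D[n];q=R.from_quat(d['rotation']).inv().apply(np.atleast_2d(P)-d['eye']);return q[:,:2]/q[:,2:]*[d['fx'],d['fy']]+[d['cx'],d['cy']]
E
python3 - <<'E'
from h import *
full={'top':lambda c:(np.array(c)+.5)/3-.5+[190,155],'scene':lambda c:(np.array(c)+.5)/4-.5+[120,140]}
# (cam, crop px, local, on gate)
O=[('top',(222,316),(-72,75,22),1),('top',(269,319),(-72,35,22),1),('top',(356,322),(-72,-35,22),1),('top',(404,325),(-72,-75,22),1),
('scene',(218,232),(-72,-75,22),1),('scene',(258,208),(-72,-35,22),1),('scene',(323,162),(-72,35,22),1),('scene',(355,140),(-72,75,22),1),
('top',(206,163),(52,90,191),0),('scene',(487,130),(52,90,191),0)]
def W(p,l,g,a):
    l=np.array(l,float)
    if g:l=R.from_rotvec([a,0,0]).apply(l)+[0,0,92]
    return R.from_rotvec([0,0,p[2]]).apply(l)+[p[0],p[1],0]
for a in(.3,-.3):
    f=lambda p:np.concatenate([(proj(n,W(p,l,g,a))[0]-full[n](c)) for n,c,l,g in O])
    r=least_squares(f,[480,0,0],loss='soft_l1');print(a,r.x,r.cost);print(f(r.x).reshape(-1,2).round(1).tolist())
    for nm,l,g in(('earL',(-55,55,22),1),('earR',(-55,-55,22),1),('post',(52,90,191),0)):print(nm,W(r.x,l,g,a).round(1))
E
```

```text
0.3 [ 5.22046138e+02  3.51630482e+01 -1.05060519e-01] 26.80977420018888
[[0.2, -0.1], [0.5, -0.2], [-1.3, 0.3], [-2.2, 0.1], [-0.6, 6.5], [-1.5, 2.6], [-2.0, -3.2], [-1.0, -7.4], [-1.6, -3.1], [0.6, 3.3]]
earL [472.2  86.7 129.3]
earR [461.2 -17.8  96.8]
post [583.2 119.2 191. ]
-0.3 [ 5.23008751e+02  2.95549762e+01 -2.12770453e-02] 5.718327542414414
[[-0.1, -0.1], [-0.3, -0.5], [-1.0, -0.5], [-0.2, -0.9], [-1.0, 0.0], [-1.2, -0.6], [-1.2, 0.1], [-0.5, -0.3], [-1.1, -0.3], [-1.3, 2.4]]
earL [469.3  89.8  96.8]
earR [467.  -15.3 129.3]
post [576.9 118.4 191. ]
```

The fit clearly favours gate = -0.3: the right ear is raised at about (467,-15,129), and the post point is at about (577,118,191). I'll go above the right ear.

>>> play_rows --pt "10.5 30 -5 0 0 -0.24" --pt "10.5 30 -5 0 0 -0.24" --pt "10.5 30 -5 0 0 -0.24" --pt "10.5 30 -5 0 0 -0.24" --pt "10.5 30 -5 0 0 -0.24" --pt "10.5 30 -5 0 0 -0.24" --pt "10.5 30 -5 0 0 -0.24" --pt "10.5 30 -5 0 0 -0.24" --pt "10.5 30 -5 0 0 -0.24" --pt "10.5 30 -5 0 0 -0.24" --pt "10.5 30 -5 0 0 -0.24" --pt "10.5 30 -5 0 0 -0.24" --pt "10.5 30 -5 0 0 -0.24" --pt "10.5 30 -5 0 0 -0.24" --pt "10.5 30 -5 0 0 -0.24" --pt "10.5 30 -5 0 0 -0.24" --pt "10.5 30 -5 0 0 -0.24" --pt "10.5 30 -5 0 0 -0.24" --pt "0 0 0 0 0 0" --pt "0 0 0 0 0 0"

```text
clock: 2.87
position: [462.1, -21.0, 256.0]
ee_rot: [-0.001, 1.0, -0.0, -0.0]
contact_force: [-0.2, -0.6, -0.4]
gripper_width: -0.2
grasp_force: 0.0
```

>>> play_rows --pt "0 0 -15 0 0 0" --pt "0 0 -15 0 0 0" --pt "0 0 -15 0 0 0" --pt "0 0 -15 0 0 0" --pt "0 0 -15 0 0 0" --pt "0 0 -10 0 0 0" --pt "0 0 0 0 0 0" --pt "0 0 0 0 0 0"

```text
clock: 3.53
position: [461.7, -23.1, 171.4]
ee_rot: [0.001, 1.0, -0.0, -0.0]
contact_force: [0.7, 0.1, 0.5]
gripper_width: -0.0
grasp_force: 0.0
```

Run:
```python
from bench import *
import cv2,numpy as np
s=read_state();print(s['clock'],s['position'],s['ee_rot'],s['contact_force'])
d=get_image('scene')['image'][110:260,120:320,::-1]
cv2.imwrite('pics/s3.png',cv2.resize(np.ascontiguousarray(d),None,fx=4,fy=4,interpolation=cv2.INTER_CUBIC))
```

```text
3.5333 [461.65807445 -23.13556747 171.44454407] [ 7.63080976e-04  9.99999649e-01 -2.34955623e-04 -2.52964204e-04] [0.69931201 0.09413239 0.51310645]
```

View pics/s3.png

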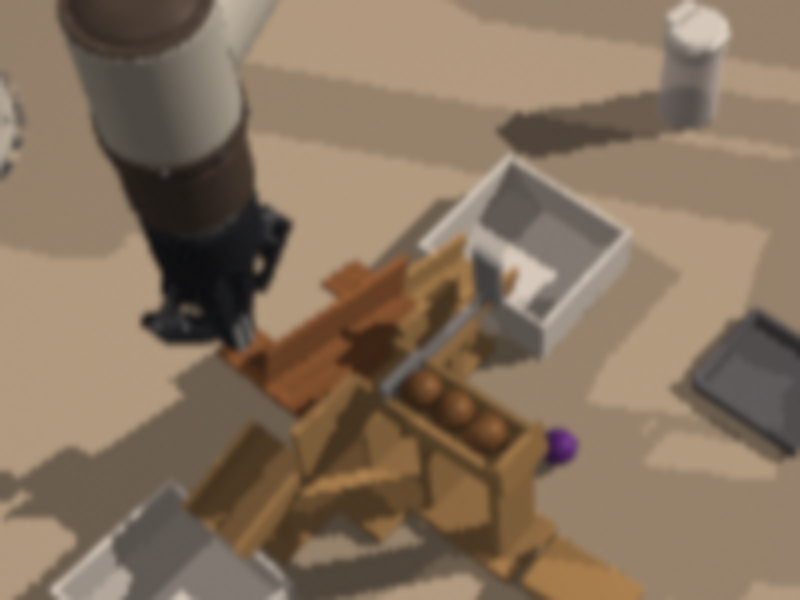

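The fingertip, at (240,345) in the crop, is right above the raised right ear. Next I press.

>>> play_rows --pt "0 0 -8 0 0 0" --pt "0 0 -8 0 0 0" --pt "0 0 -8 0 0 0" --pt "0 0 -8 0 0 0" --pt "0 0 -8 0 0 0" --pt "0 0 -5 0 0 0" --pt "0 0 0 0 0 0" --pt "0 0 0 0 0 0" --pt "0 0 0 0 0 0" --pt "0 0 0 0 0 0"

```text
clock: 4.42
position: [461.8, -22.3, 126.0]
ee_rot: [0.0, 1.0, -0.0, -0.0]
contact_force: [-0.3, 0.1, -0.3]
gripper_width: 0.0
grasp_force: 0.2
```

>>> play_rows --pt "0 0 15 0 0 0" --pt "0 0 20 0 0 0" --pt "0 0 25 0 0 0" --pt "0 0 25 0 0 0" --pt "0 0 25 0 0 0" --pt "0 0 25 0 0 0" --pt "0 0 0 0 0 0" --pt "0 0 0 0 0 0"

```text
clock: 5.08
position: [462.6, -21.9, 262.6]
ee_rot: [0.0, 1.0, 0.001, 0.002]
contact_force: [0.0, 0.1, -0.9]
gripper_width: 0.1
grasp_force: 0.0
```

Run:
```python
from bench import *
import cv2,numpy as np
d=get_image('scene')['image'][140:290,120:320,::-1]
cv2.imwrite('pics/s4.png',cv2.resize(np.ascontiguousarray(d),None,fx=4,fy=4,interpolation=cv2.INTER_CUBIC))
```

```text
(no output)
```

View pics/s4.png

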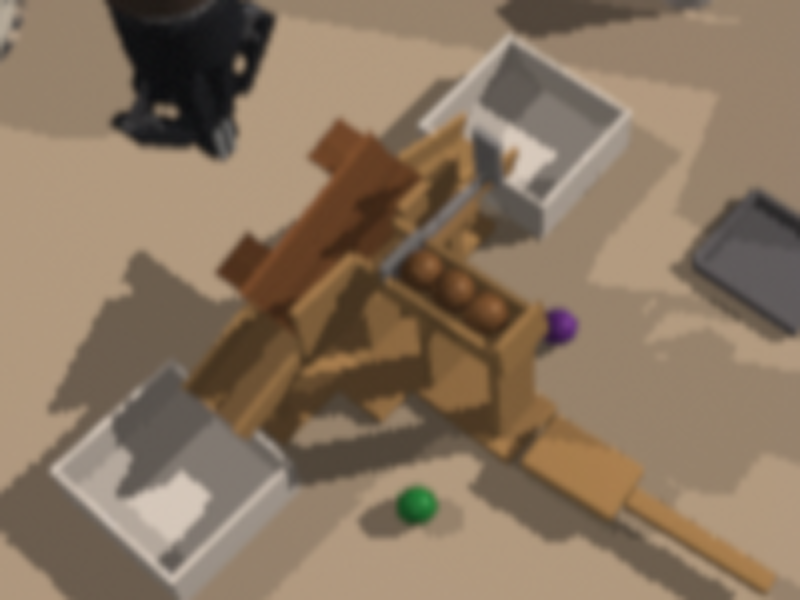

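The gate has rocked over: the left ear is now raised, the stop is unmoved and the walnuts are held. Next I go between the lane and the post.

>>> play_rows --pt "19 17.5 0 0 0 0" --pt "19 17.5 0 0 0 0" --pt "19 17.5 0 0 0 0" --pt "19 17.5 0 0 0 0" --pt "19 17.5 0 0 0 0" --pt "19 17.5 0 0 0 0" --pt "0 0 0 0 0 0" --pt "0 0 -15 0 0 0" --pt "0 0 -15 0 0 0" --pt "0 0 -15 0 0 0" --pt "0 0 -10 0 0 0" --pt "0 0 -10 0 0 0" --pt "0 0 -5 0 0 0" --pt "0 0 0 0 0 0" --pt "0 0 0 0 0 0"

```text
clock: 6.38
position: [576.0, 82.7, 191.4]
ee_rot: [0.0, 1.0, -0.0, 0.0]
contact_force: [-0.0, 0.2, 0.2]
gripper_width: -0.3
grasp_force: 0.0
```

Run:
```python
from bench import *
import cv2,numpy as np
s=read_state();print(s['position'],s['contact_force'])
d=get_image('scene')['image'][110:260,150:350,::-1]
cv2.imwrite('pics/s5.png',cv2.resize(np.ascontiguousarray(d),None,fx=4,fy=4,interpolation=cv2.INTER_CUBIC))
```

```text
[576.03938024  82.67811389 191.40313728] [-0.03056142  0.22895725  0.1723678 ]
```

View pics/s5.png

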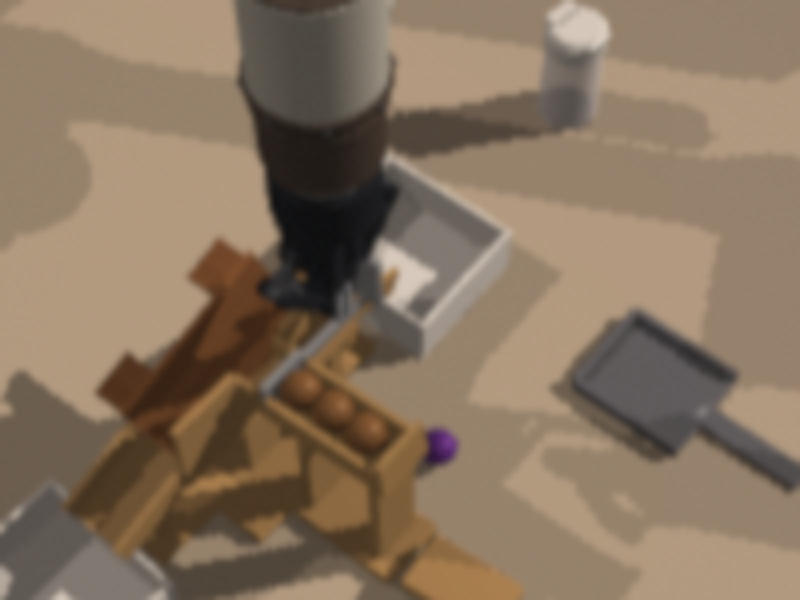

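The fingertip is in the gap between the lane and the post, clear of the walnuts. I'll push.

>>> play_rows --pt "0 8 0 0 0 0" --pt "0 8 0 0 0 0" --pt "0 8 0 0 0 0" --pt "0 8 0 0 0 0" --pt "0 8 0 0 0 0" --pt "0 8 0 0 0 0" --pt "0 8 0 0 0 0" --pt "0 5 0 0 0 0" --pt "0 3 0 0 0 0" --pt "0 2 0 0 0 0" --pt "0 0 0 0 0 0" --pt "0 0 0 0 0 0"

```text
clock: 7.43
position: [575.6, 148.8, 191.0]
ee_rot: [0.0, 1.0, 0.0, -0.0]
contact_force: [-0.8, 0.6, 0.4]
gripper_width: -0.0
grasp_force: 0.0
```

>>> play_rows --pt "0 1 0 0 0 0" --pt "0 1 0 0 0 0" --pt "0 1 0 0 0 0" --pt "0 0 0 0 0 0"

```text
clock: 7.77
position: [575.7, 151.6, 191.1]
ee_rot: [0.0, 1.0, -0.0, -0.0]
contact_force: [0.0, -0.5, -0.0]
gripper_width: 0.1
grasp_force: 0.4
```

>>> play_rows --pt "0 1 0 0 0 0" --pt "0 1 0 0 0 0" --pt "0 0 0 0 0 0"

```text
clock: 8.02
position: [575.6, 152.6, 191.1]
ee_rot: [0.0, 1.0, -0.001, -0.001]
contact_force: [0.3, -5.2, -0.6]
gripper_width: 0.1
grasp_force: 2.3
```

Run:
```python
from bench import *
import cv2,numpy as np
s=read_state();print(s['position'],s['contact_force'])
d=get_image('scene')['image'][140:290,120:320,::-1]
cv2.imwrite('pics/s6.png',cv2.resize(np.ascontiguousarray(d),None,fx=4,fy=4,interpolation=cv2.INTER_CUBIC))
```

```text
[575.6473102  152.64768961 191.1082809 ] [ 0.27583692 -5.23605736 -0.57821478]
```

View pics/s6.png

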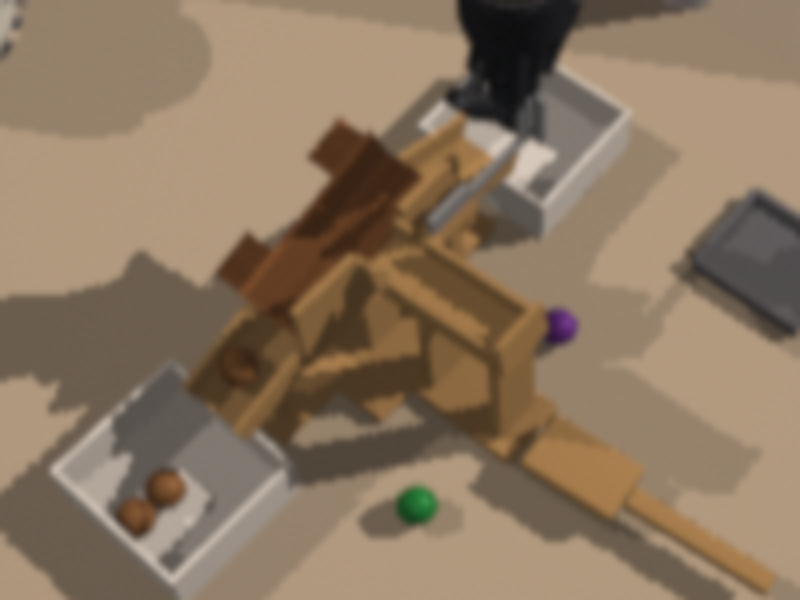

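The stop has reached its end (5 N). Two walnuts are in the right dish and the third is rolling down the chute. I'll back off, rise and wait.

>>> play_rows --pt "0 -5 0 0 0 0" --pt "0 -10 0 0 0 0" --pt "0 -5 0 0 0 0" --pt "0 0 15 0 0 0" --pt "0 0 25 0 0 0" --pt "0 0 25 0 0 0" --pt "0 0 25 0 0 0" --pt "0 0 20 0 0 0" --pt "0 0 0 0 0 0" --pt "0 0 0 0 0 0" --pt "0 0 0 0 0 0" --pt "0 0 0 0 0 0" --pt "0 0 0 0 0 0" --pt "0 0 0 0 0 0" --pt "0 0 0 0 0 0" --pt "0 0 0 0 0 0" --pt "0 0 0 0 0 0" --pt "0 0 0 0 0 0" --pt "0 0 0 0 0 0" --pt "0 0 0 0 0 0"

```text
clock: 9.73
position: [575.9, 133.8, 301.3]
ee_rot: [0.0, 1.0, 0.0, 0.0]
contact_force: [0.1, -0.4, 0.6]
gripper_width: -0.0
grasp_force: 0.0
```

>>> play_rows --pt "0 0 0 0 0 0" --pt "0 0 0 0 0 0" --pt "0 0 0 0 0 0" --pt "0 0 0 0 0 0" --pt "0 0 0 0 0 0" --pt "0 0 0 0 0 0" --pt "0 0 0 0 0 0" --pt "0 0 0 0 0 0" --pt "0 0 0 0 0 0" --pt "0 0 0 0 0 0" --pt "0 0 0 0 0 0" --pt "0 0 0 0 0 0" --pt "0 0 0 0 0 0" --pt "0 0 0 0 0 0" --pt "0 0 0 0 0 0" --pt "0 0 0 0 0 0" --pt "0 0 0 0 0 0" --pt "0 0 0 0 0 0" --pt "0 0 0 0 0 0" --pt "0 0 0 0 0 0"

```text
clock: 11.4
position: [575.9, 133.7, 301.3]
ee_rot: [0.0, 1.0, 0.0, 0.0]
contact_force: [-0.2, -0.4, -0.2]
gripper_width: 0.3
grasp_force: 0.0
```

Run:
```python
from bench import *
import cv2,numpy as np
a=get_image('scene')['image'];b=get_image('scene')['image']
print(cv2.absdiff(a,b)[230:290,130:200].max())
cv2.imwrite('pics/s7.png',cv2.resize(np.ascontiguousarray(a[140:290,120:320,::-1]),None,fx=4,fy=4,interpolation=cv2.INTER_CUBIC))
```

```text
2
```

View pics/s7.png

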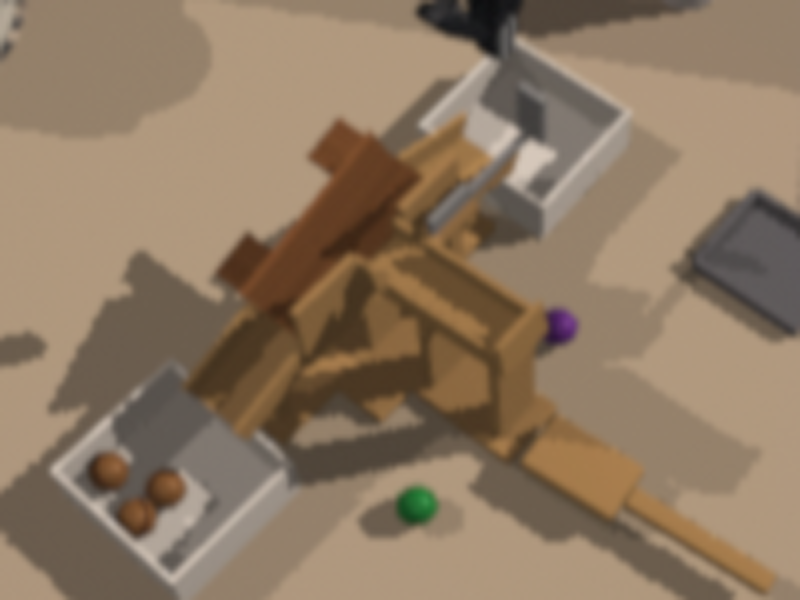

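All three walnuts lie at rest in the right dish at (110,470), (165,488) and (137,516). The stop is out and the gate is over.

```bash
python3 -c "
from bench import *
print(job_done())"
```

```text
the job is handed in; nothing more can be done
None
```

I rocked the gate over to the right chute and pushed the stop fully out; all three walnuts came to rest in the right dish, and I handed the job in at about 11.5 s (no verdict was returned).

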